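Clamp a door-closer housing in the bench fixture

ROBOT

A 6-joint arm with a two-finger parallel gripper is mounted at the origin on the work surface. World frame = base frame: x ahead of the robot, y to its left, z up, the work surface at z = 0. Lengths are in mm, angles in rad, forces in N, time in s.
With the tool pointing down it reaches from about 300 to 775 mm from the base axis. Payload 14.6 kg.
Tool frame: the origin (TCP) lies between the finger pads; the fingertips stand 25 mm ahead of it and the grasp point (between the pads) lies 6 mm ahead of it; z points along the fingers, y is the line along which they close (so a half turn about z gives the same grasp; the last joint's range is limited). The gripper opens to 85 mm and grips with 20 to 120 N. Pads are 22 mm wide; open, the fingers measure 114 mm over their backs; the gripper's body (76 mm by 85 mm) begins 54 mm behind the grasp point. The pads swing forward as they close: fully open they stand 13 mm farther back than shut.
Start: joints at [-1.246, 0.3, 1.521, -0, 1.321, -0.067], TCP at [210.011, -508.316, 256.281] pointing down, gripper open.
Joint ranges: [-3.03, 3.03], [-0.79, 2.21], [0.23, 2.52], [-1.04, 4.18], [0, 3.07], [-2.55, 2.55]. Speed limits (rad/s): [2.22, 2.22, 2.57, 3.14, 3.14, 3.14].

INTERFACE

Orientations are given as a unit quaternion [x, y, z, w].
In Python, from workcell import * gives the robot as it stands.
- The arm moves only by the tool move_arm, never from a script. Its argument "commands" is a list of rows, each a list of 7 numbers: the finger opening in m, from 0 to 0.0854, then the shift along the tool's x, y, z in m, then the turn, a rotation vector about the tool's x, y, z in degrees. A call has 1 to 20 rows; each row is the pose to reach, as a shift and turn from the pose commanded when the call began, along the tool's axes at that moment; what a row does not reach only later rows make up. A row lasts 1/8 s, in which the tool goes at most 62.5 mm and 10.7 degrees, less where a joint would pass 70% of its speed; a pose out of reach is approached as far as the arm can. A call with a gripper value outside its range is refused whole. The fingers move at their own pace and stop on an object; "grip_force" is the grip in N (left out, the last holds). Time passes only in rows, so rows that repeat a pose let the fingers close. It gives the time, the measured TCP pose, the force, the opening and the grip force at its end, in the units of the state.
- get_state(): the state, without advancing time (a new reading comes with each control period).
- snapshot(name): name is "scene" or "side" or "wrist"; returns (picture, depth): 384x512x3 uint8, red, green, blue; 384x512 float32, mm along the optical axis (not along the pixel's ray), 0 where there is no reading.
- camera_info(name): a dict with "intrinsics" (3x3 intrinsics, pixels), "dist" ([k1, k2, p1, p2, k3] as OpenCV has them; the pictures are not rectified), "rvec" (rotation vector, rad) and "tvec" (3), from world to camera coordinates, as OpenCV has them. Camera axes: x right, y down, z forward; pixel columns grow to the right and rows downward; lengths in mm; the calibration is good to about 2 mm. A picture is of the moment at which its call begins: read the wrist's pose just before it. camera_info takes no time and is no camera call; for the wrist camera it gives the pose at the moment of the call.
- hand_in(): hands the job in; it is judged then, once.
The state is a dict: "time_s": time; "joint_positions": joint angles; "qd": joint speeds; "joint_efforts": joint torques, N m; "eef_pos": TCP position; "ee_rot": TCP orientation; "contact_force": force on the tool from outside, world axes, zero at the start; "wrist_torque": the same for the moment, N m; "width": opening from 0.0 (shut) to 1.0 (fully open); "finger_force": force on a finger pad.
Only numpy, scipy, OpenCV 4.12 (cv2) and the standard library are available. Lean on these libraries where they do the work, as an engineer would, in place of code of your own. Each camera call takes 0.05 s, during which the arm holds its last target. There are 200 camera calls.

TASK

Push the door-closer housing that lies in the fixture's channel along it until it is fully home against the fixture's end stop, and only then push the clamp's upright hand lever over, past its dead point, until it snaps down and stays locked on its own. Only push with the fingers: do not pick up or tip the housing, and leave the other parts and tools on the bench where they are.

Things in the scene. Friction and masses are not known exactly. Their poses are not given: they have to be found in the camera images.
- fixture: Clamping fixture screwed to the bench. Origin on the bench surface, right below the middle of the stop face; x is the direction in which the housing is pushed, z up. Base plate 300 x 120 x 12 mm, x -210 to +90, y -60 to +60 mm. Two guide rails along x, x -200 to -5 mm, inner faces at y = +-28 mm, 10 mm thick, tops 26 mm above the bench, form the channel.
- stop_face (a point): Middle of the end stop's face, 36 mm above the bench, at the fixture's x = 0, y = 0. The steel stop block behind it is 16 mm thick (x), 70 mm wide, its top 48 mm above the bench.
- hold_down (a point): Underside of the rubber pad (16 mm across) on the clamp's hold-down arm. The arm moves with the lever: open, it stands raised above the stop, nowhere higher than 150 mm above the bench; as the lever goes over it comes down on the housing's top, 36 mm before the stop face.
- housing: Loose brass housing in the channel, 0.45 to 0.8 kg. Origin: centre of its underside, 12 mm above the bench; +x end towards the stop. Block 84 x 50 x 48 mm plus a flat end cap at each end (dia. 40, length 14, centred 24 mm up): 112 mm overall. Pinion stub on top, dia. 16, height 16. Home, its origin is 56 mm before the stop face; it starts 27 to 60 mm short. Slides at 3 to 8 N.
- clamp_lever (a joint): Angle of the hand lever, rad. 0: upright but leaning 0.12 rad from vertical towards the fixture's +x. It grows as the lever's top goes towards the fixture's +x (away from the stop) and down. Starts open, near 0, and springs back there if let go early. The spring resists most (about 7 N at lever_grip) from 0 to 0.5, down to nothing at the dead point near 0.9; beyond it the lever snaps to its stop at 1.37, nearly level, and stays locked.
- lever_pivot (a point): Axis of the hand lever, along the fixture's y, in the middle of its width: fixture x = 55 mm, y = 0, 80 mm above the bench. It lies between two side plates (fixture x 18 to 74 mm, y within +-21 mm, tops 90 mm above the bench).
- lever_grip (a point): Point on the lever's middle line, inside its black rubber grip, 95 mm from the pivot. The grip is 18 mm thick in the direction of the swing and 26 mm wide along the axis, and runs from 47 to 125 mm (the lever's end) from the pivot.
- spare_housing: Bystander: spare housing of the same shape and material, standing on the bench beside the fixture, at its -y side. Origin: centre of its underside.
- collar_a: Bystander: steel collar, 52 mm across, 34 mm high, at the fixture's -y side. Origin: centre of its underside.
- collar_b: Bystander: steel collar like collar_a, 52 mm across, 34 mm high, near the place over which the lever comes down, at the -y side. Origin: centre of its underside.
- collar_c: Bystander: dark steel collar, 42 mm across, 28 mm high, at the fixture's +y side. Origin: centre of its underside.
- end_cap: Bystander: small brass cap, 24 mm across, 14 mm high, standing on the base plate beside the clamp, at the +y side. Origin: centre of its underside.
- driver: Bystander: screwdriver, 190 mm long, lying beside the fixture at its +y side. Origin: its middle, on the bench.
- pliers: Bystander: steel slip-joint pliers, 190 mm long, 18 mm high, lying on the bench to the robot's right. Origin: below their pivot.
Not all that is in view belongs to the job. What is shaped like the housing but blue is not meant.

How it is judged:
By the outcome, as a careful person would: the job done as asked, in the order asked, and still so for the second after the job is handed in, with the robot touching nothing.
It also fails if it takes over 48 s, if anything falls off the work surface, if the arm or the gripper's body presses on something with over 40 N, if the wrist force passes 120 N, or if a joint passes its speed limit or range.

## Working session

There is one attempt and no reset: what is moved stays moved. The work goes in short steps, Python scripts to look and compute and a tool call to move; the robot and the scene stay as the last step left them, time stands still between calls to the robot, and variables do not carry over. Pictures are saved under pics/ and viewed, at most 10 in all, crops included, and the job is handed in when it is done.

Besides the shell and the picture viewer there is one more tool, called after "Emit:" as name([rows], argument=value, ...), one row to a line, values as JSON. move_arm: Moves the arm, as the interface text tells. Its arguments: {"type":"object","properties":{"commands":{"type":"array","items":{"type":"array","items":{"type":"number"}}},"grip_force":{"type":"number"}},"required":["commands"]}

```bash
mkdir -p pics; cat > h.py <<'E'
from workcell import *
import numpy as np, cv2
from scipy.spatial.transform import Rotation as R
def cam(n):
    c=camera_info(n);K=np.array(c["intrinsics"],float).reshape(3,3);d=np.array(c["dist"],float)
    return K,d,R.from_rotvec(np.ravel(c["rvec"])).as_matrix(),np.ravel(c["tvec"]).astype(float)
def cloud(n,dep):
    K,d,Rm,t=cam(n);h,w=dep.shape
    v,u=np.mgrid[:h,:w];p=cv2.undistortPoints(np.stack([u,v],-1).reshape(-1,1,2).astype(float),K,d).reshape(h,w,2)
    P=np.dstack([p*dep[...,None],dep])
    return (P-t)@Rm
def ray(n,uv,z):
    K,d,Rm,t=cam(n);p=cv2.undistortPoints(np.array(uv,float).reshape(-1,1,2),K,d).reshape(-1,2)
    D=np.c_[p,np.ones(len(p))]@Rm;o=-t@Rm
    return o+D*((z-o[2])/D[:,2])[:,None]
def proj(n,P):
    K,d,Rm,t=cam(n);return cv2.projectPoints(np.array(P,float).reshape(-1,1,3),cv2.Rodrigues(Rm)[0],t,K,d)[0].reshape(-1,2)
E
python3 - <<'E'
from h import *
s=get_state();print(s["eef_pos"],s["ee_rot"])
for n in("scene","side"):
    p,d=snapshot(n);np.savez(n+"0.npz",p=p,d=d)
    cv2.imwrite(f"pics/{n}0.png",cv2.resize(p[...,::-1],(800,600)))
    K,dd,Rm,t=cam(n);print(n,-t@Rm,Rm[2],K[0,0])
E
```

```text
[ 209.93955632 -508.13368461  255.70708033] [ 9.80872842e-01  1.94648723e-01 -9.11519848e-05 -5.77494643e-04]
scene [1281.98598906 -384.60824204  760.16973015] [-0.74496866  0.2359729  -0.62396994] 413.3083657391903
side [319.8546377  519.53557424 762.84470066] [ 0.20920997 -0.70581937 -0.67679406] 365.56433836352437
```

View pics/scene0.png

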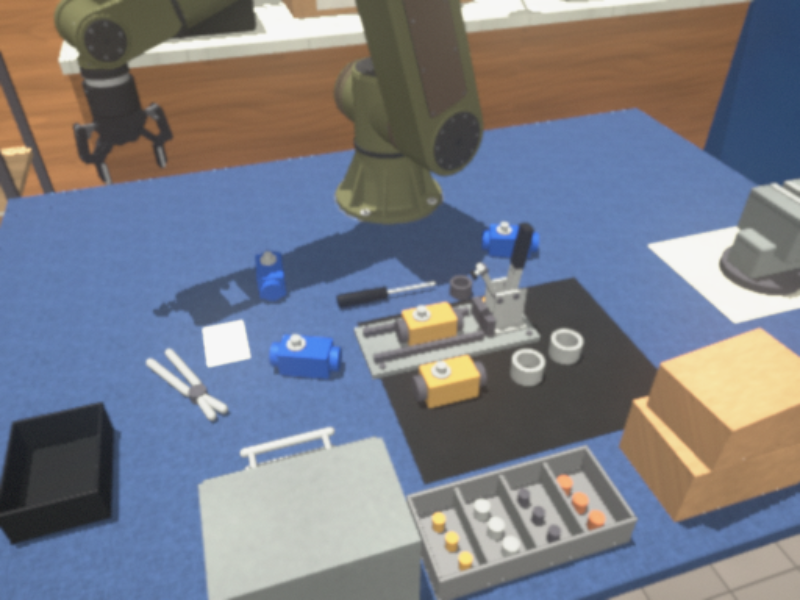

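View pics/side0.png

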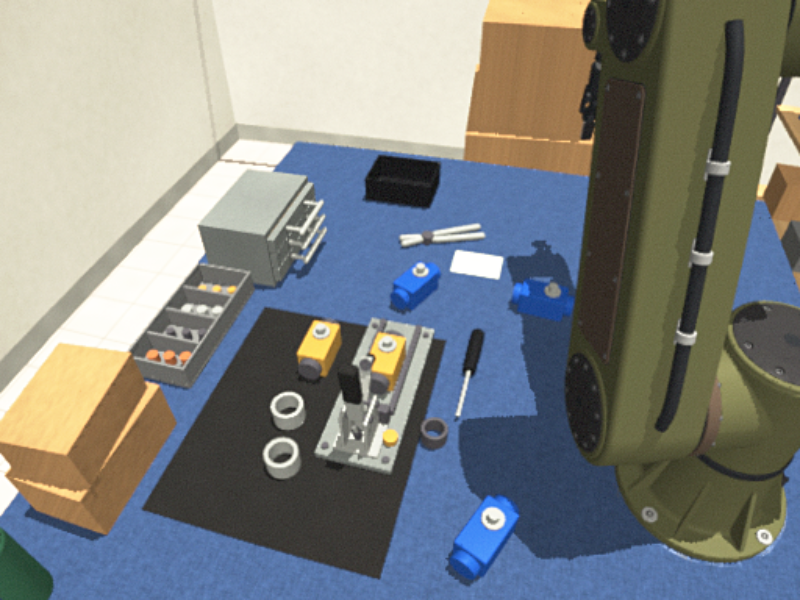

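The scene view shows the fixture at about (445,335), with the yellow housing in its channel at (428,322). The spare housing is at (450,380), outside the fixture. The blue look-alikes are at (305,355), (268,275) and (510,240). The lever grip is at (523,245). In the side view the channel housing is at (387,362) and the spare at (320,350). The one in the channel is the one meant.

```bash
python3 - <<'E'
from h import *
for n,c in(("scene",(445,335)),("side",(382,390))):
    f=np.load(n+"0.npz");p,d=f["p"],f["d"];C=cloud(n,d)
    hsv=cv2.cvtColor(p,cv2.COLOR_RGB2HSV)
    z=C[...,2]
    cc=C[int(c[1]*.64),int(c[0]*.64)];print(n,"c",cc.round())
    near=np.hypot(C[...,0]-cc[0],C[...,1]-cc[1])<260
    m=((z>7)&(z<17)&near&(d>0)&(hsv[...,1]<70)&(hsv[...,2]>80)).astype(np.uint8)
    m=cv2.morphologyEx(m,cv2.MORPH_OPEN,np.ones((2,2)))
    l,L,st,_=cv2.connectedComponentsWithStats(m)
    for i in range(1,l):
        if st[i,4]>100:print(st[i])
    big=[i for i in range(1,l) if st[i,4]>100]
    pts=C[np.isin(L,big)][:,:2].astype(np.float32)
    print("plate rect",cv2.minAreaRect(pts), np.median(z[np.isin(L,big)]))
    y=((hsv[...,0]>12)&(hsv[...,0]<32)&(hsv[...,1]>120)&near&(d>0)&(z>10)).astype(np.uint8)
    l,L,st,_=cv2.connectedComponentsWithStats(y)
    for i in range(1,l):
        if st[i,4]>60:
            q=C[L==i];q=q[(q[:,2]>35)]
            if len(q)<20: continue
            zt=np.percentile(q[:,2],90);print("brass",st[i],zt,len(q));q=q[abs(q[:,2]-zt)<5]
            print(cv2.minAreaRect(q[:,:2].astype(np.float32)))
    k=((z>100)&(z<260)&near&(hsv[...,2]<70)&(d>0)); k&=np.hypot(C[...,0]-cc[0],C[...,1]-cc[1])<200
    q=C[k];print("lever",len(q),np.median(q,0),q.min(0),q.max(0))
    u=p[150:330,200:360] if n=="scene" else p[185:310,180:310]
    cv2.imwrite(f"pics/{n}_crop.png",cv2.resize(u[...,::-1],None,fx=3.3,fy=3.3,interpolation=cv2.INTER_CUBIC))
E
```

```text
scene c [530. -63.  29.]
[293 201  16  15 122]
[ 228  203  118   39 1345]
plate rect ((892.1309814453125, -133.04208374023438), (318.2542724609375, 871.6674194335938), 77.22422790527344) 11.593078081260039
brass [258 195  34  25 440] 60.61426229436181 365
((513.14208984375, -83.87226867675781), (84.00318145751953, 45.052093505859375), 84.6572265625)
brass [268 228  39  31 632] 49.145779674991616 404
((629.6588745117188, -94.39225769042969), (83.42171478271484, 50.5631103515625), 88.93933868408203)
lever 169 [518.63439803  68.71785045 167.96685388] [503.80037333  61.19483606 134.62211281] [522.9569927   81.39992617 204.05767284]
side c [495. -27.  31.]
[227 204  17  30 169]
[247 206  20  18 146]
[ 203  210   76   93 1431]
plate rect ((464.94549560546875, 165.65078735351562), (166.91525268554688, 746.5135498046875), 9.689732551574707) 11.055616699750358
brass [190 205  29  34 484] 48.638572945206576 389
((626.3212890625, -93.78947448730469), (85.38739013671875, 49.580711364746094), 88.98727416992188)
brass [236 213  24  37 429] 60.95346346103158 388
((503.65777587890625, -82.62251281738281), (49.70775604248047, 83.35501098632812), 0.018072403967380524)
lever 316 [503.46046629  82.04816941 179.33602844] [491.86554232  -7.54451751 128.82813099] [518.17925928  88.89037356 206.98222147]
```

View pics/scene_crop.png

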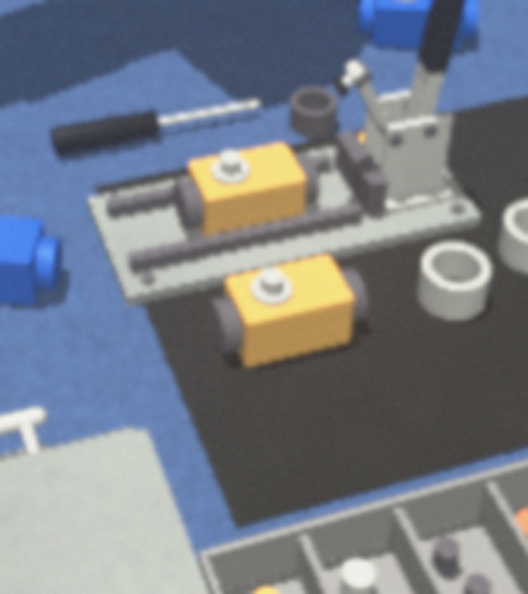

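View pics/side_crop.png

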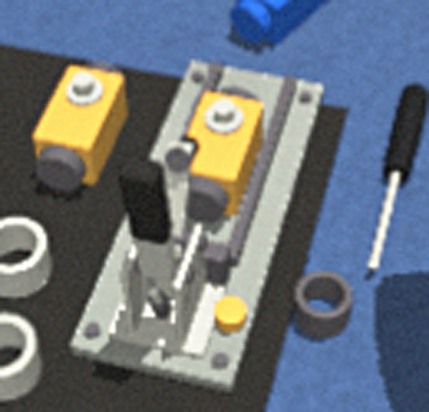

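The crops show the fixture plate's corners clearly: scene crop (130,298), (90,203), (480,215), and side crop (192,60), (323,88), (232,383), (72,348). The yellow housing sits between the rails with its pinion on top, which confirms the target. The end stop is to its right in the scene crop.

```bash
python3 - <<'E'
from h import *
a=ray("scene",np.array([(130,298),(90,203),(480,215)])/3.3+(200,150),12)
b=ray("side",np.array([(192,60),(323,88),(232,383),(72,348)])/3.3+(180,185),12)
print(a.round(1));print(b.round(1))
for n,c in(("scene",(228,203,118,39)),("side",(203,210,76,93))):
    f=np.load(n+"0.npz");p,d=f["p"],f["d"];C=cloud(n,d);hsv=cv2.cvtColor(p,cv2.COLOR_RGB2HSV)
    z=C[...,2];m=((z>7)&(z<17)&(d>0)&(hsv[...,1]<70)&(hsv[...,2]>80)).astype(np.uint8)
    m=cv2.morphologyEx(m,cv2.MORPH_OPEN,np.ones((2,2)));o=np.zeros_like(m);x,y,w,h=c;o[y:y+h,x:x+w]=1
    m&=o;q=C[m>0][:,:2];q=q[np.hypot(*(q-[510,-35]).T)<190]
    print(n,cv2.minAreaRect(q.astype(np.float32)))
    # lever and housing top by depth slabs
    lv=(hsv[...,2]<60)&(z>125)&(z<215)&(abs(C[...,0]-508)<40)&(abs(C[...,1]-70)<40)&(d>0)
    L=C[lv]
    for zz in range(130,210,15):
        s=L[abs(L[:,2]-zz)<7]
        if len(s):print(zz,len(s),np.median(s,0).round(1),s.min(0).round(0),s.max(0).round(0))
    y=(hsv[...,0]>12)&(hsv[...,0]<32)&(hsv[...,1]>120)&(abs(z-60)<4)&(abs(C[...,0]-508)<50)&(abs(C[...,1]+83)<70)
    print("top",C[y].mean(0),cv2.minAreaRect(C[y][:,:2].astype(np.float32)))
E
```

```text
[[ 569.9 -197.9   12. ]
 [ 454.8 -198.6   12. ]
 [ 568.5   99.7   12. ]]
[[ 561.3 -198.1   12. ]
 [ 442.3 -193.3   12. ]
 [ 444.   100.2   12. ]
 [ 561.5  102.7   12. ]]
scene ((551.0364379882812, -55.2540283203125), (318.0062255859375, 167.45388793945312), 77.82963562011719)
145 1 [519.5  62.2 142.9] [520.  62. 143.] [520.  62. 143.]
175 1 [519.2  72.8 171.3] [519.  73. 171.] [519.  73. 171.]
top [517.91602154 -79.441532    59.24268494] ((513.14208984375, -83.87226867675781), (84.00318145751953, 45.052093505859375), 84.6572265625)
side ((501.6153869628906, -53.59083557128906), (310.70623779296875, 119.36172485351562), 89.574462890625)
130 21 [504.1  78.8 133.4] [493.  77. 129.] [515.  81. 137.]
145 41 [502.3  80.4 145. ] [492.  75. 138.] [515.  82. 152.]
160 41 [502.9  82.4 160.7] [492.  74. 153.] [516.  84. 167.]
175 50 [502.5  84.  174.7] [492.  78. 168.] [518.  86. 182.]
190 46 [501.9  85.6 190. ] [492.  79. 183.] [517.  88. 196.]
205 57 [505.3  82.2 201.9] [492.  70. 198.] [518.  89. 207.]
top [499.15429899 -77.17572014  59.27054678] ((503.65777587890625, -82.62251281738281), (49.70775604248047, 83.35501098632812), 0.018072403967380524)
```

```bash
cat >> h.py <<'E'
def to(pos,yaw=90.):   # tool shift/turn to a down-pointing pose with tool x at yaw
    s=get_state();A=R.from_quat(s["ee_rot"]);T=R.from_euler("z",yaw,degrees=True)*R.from_euler("x",180,degrees=True)
    print("from",np.round(s["eef_pos"],1),"shift",(A.inv().apply(np.array(pos)-s["eef_pos"])).round(1),"turn",np.degrees((A.inv()*T).as_rotvec()).round(2))
E
python3 -c "
from h import *
to([506,-185,150])"
```

```text
from [ 210.  -508.1  255.8] shift [ 397.  -185.5  106. ] turn [-5.000e-02 -4.000e-02 -6.755e+01]
```

Emit:
move_arm([
  [0, 0.05, -0.023, 0.0, 0, 0, -9],
  [0, 0.1, -0.046, 0.01, 0, 0, -18],
  [0, 0.15, -0.07, 0.02, 0, 0, -27],
  [0, 0.2, -0.093, 0.03, 0, 0, -36],
  [0, 0.25, -0.116, 0.05, 0, 0, -45],
  [0, 0.3, -0.14, 0.07, 0, 0, -54],
  [0, 0.35, -0.163, 0.09, 0, 0, -62],
  [0, 0.397, -0.1855, 0.106, 0, 0, -67.55],
  [0, 0.397, -0.1855, 0.106, 0, 0, -67.55],
  [0, 0.397, -0.1855, 0.106, 0, 0, -67.55],
  [0, 0.397, -0.1855, 0.106, 0, 0, -67.55],
])

```text
time_s: 1.48
eef_pos: [505.7, -186.2, 150.7]
ee_rot: [0.708, 0.706, 0.0, 0.0]
contact_force: [0.6, -0.1, -0.1]
width: 0.004
finger_force: 0.0
```

```bash
python3 - <<'E'
from h import *
to([506,-170,57])
p,d=snapshot("wrist");np.savez("w1.npz",p=p,d=d);cv2.imwrite("pics/w1.png",p[...,::-1])
C=cloud("wrist",d);hsv=cv2.cvtColor(p,cv2.COLOR_RGB2HSV);z=C[...,2]
y=(hsv[...,0]>12)&(hsv[...,0]<32)&(hsv[...,1]>120)&(abs(z-60)<5)&(abs(C[...,0]-508)<60)&(d>0)
if y.sum()>20: print(cv2.minAreaRect(C[y][:,:2].astype(np.float32)),y.sum())
E
```

```text
from [ 505.7 -186.2  150.7] shift [16.2  0.3 93.7] turn [ 0.03  0.02 -0.11]
((504.52532958984375, -91.5479736328125), (68.85480499267578, 50.31501007080078), 89.49526977539062) 7750
```

View pics/w1.png

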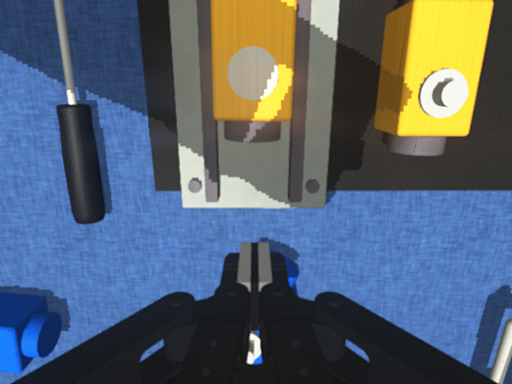

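The wrist view shows the channel housing at (253,60), its end cap at (252,130) and the shut fingertips at (255,245), in line with the channel. The way down behind the cap is clear.

Emit:
move_arm([
  [0, 0.008, 0, 0.05, 0, 0, 0],
  [0, 0.008, 0, 0.085, 0, 0, 0],
  [0, 0.008, 0, 0.093, 0, 0, 0],
  [0, 0.018, 0, 0.093, 0, 0, 0],
  [0, 0.028, 0, 0.093, 0, 0, 0],
  [0, 0.034, 0, 0.093, 0, 0, 0],
  [0, 0.038, 0, 0.093, 0, 0, 0],
  [0, 0.042, 0, 0.093, 0, 0, 0],
  [0, 0.046, 0, 0.093, 0, 0, 0],
  [0, 0.046, 0, 0.093, 0, 0, 0],
])

```text
time_s: 2.78
eef_pos: [506.3, -139.2, 57.7]
ee_rot: [0.707, 0.707, 0.0, 0.0]
contact_force: [0.5, -1.5, 0.0]
width: -0.002
finger_force: 0.6
```

Emit:
move_arm([
  [0, 0.003, 0, 0, 0, 0, 0],
  [0, 0.006, 0, 0, 0, 0, 0],
  [0, 0.009, 0, 0, 0, 0, 0],
  [0, 0.012, 0, 0, 0, 0, 0],
  [0, 0.015, 0, 0, 0, 0, 0],
  [0, 0.018, 0, 0, 0, 0, 0],
  [0, 0.02, 0, 0, 0, 0, 0],
])

```text
time_s: 3.65
eef_pos: [506.3, -119.5, 57.6]
ee_rot: [0.707, 0.707, 0.0, 0.0]
contact_force: [-0.4, -4.8, 4.1]
width: 0.0
finger_force: 2.7
```

Emit:
move_arm([
  [0, 0.002, 0, 0, 0, 0, 0],
  [0, 0.004, 0, 0, 0, 0, 0],
  [0, 0.005, 0, 0, 0, 0, 0],
])

```text
time_s: 4.03
eef_pos: [506.3, -114.7, 57.5]
ee_rot: [0.707, 0.707, -0.0, 0.001]
contact_force: [-1.1, -13.5, 2.4]
width: 0.002
finger_force: 6.6
```

Emit:
move_arm([
  [0, 0.001, 0, 0, 0, 0, 0],
  [0, 0.001, 0, 0, 0, 0, 0],
])

```text
time_s: 4.28
eef_pos: [506.3, -114.7, 57.6]
ee_rot: [0.707, 0.707, -0.001, 0.001]
contact_force: [-1.2, -16.7, 2.1]
width: -0.003
finger_force: 8.2
```

Emit:
move_arm([
  [0, 0.001, 0, 0, 0, 0, 0],
  [0, 0.001, 0, 0, 0, 0, 0],
])

```text
time_s: 4.53
eef_pos: [506.2, -114.6, 57.6]
ee_rot: [0.707, 0.707, -0.001, 0.002]
contact_force: [-2.8, -26.1, 1.3]
width: -0.002
finger_force: 12.5
```

The housing has stopped hard against something close to where home was expected. I'll back off, rise, and check the gap at the stop from the cameras.

Emit:
move_arm([
  [0, -0.015, 0, 0, 0, 0, 0],
  [0, -0.03, 0, 0, 0, 0, 0],
  [0, -0.03, 0, -0.06, 0, 0, 0],
  [0, -0.03, 0, -0.12, 0, 0, 0],
  [0, -0.03, 0, -0.18, 0, 0, 0],
  [0, 0.01, 0, -0.2, 0, 0, 0],
  [0, 0.04, 0, -0.2, 0, 0, 0],
  [0, 0.04, 0, -0.2, 0, 0, 0],
])

```text
time_s: 5.52
eef_pos: [506.0, -71.1, 257.4]
ee_rot: [0.706, 0.708, 0.0, -0.0]
contact_force: [-0.9, 0.2, 0.9]
width: 0.0
finger_force: 0.0
```

```bash
python3 - <<'E'
from h import *
to([505,40,190])
p,d=snapshot("wrist");np.savez("w2.npz",p=p,d=d)
C=cloud("wrist",d);hsv=cv2.cvtColor(p,cv2.COLOR_RGB2HSV);z=C[...,2]
y=(hsv[...,0]>12)&(hsv[...,0]<32)&(hsv[...,1]>120)&(abs(z-60)<5)&(abs(C[...,0]-508)<60)&(d>0)
print(cv2.minAreaRect(C[y][:,:2].astype(np.float32)),y.sum())
q,_=snapshot("scene")
a=cv2.resize(p[...,::-1],(512,384));b=cv2.resize(q[165:235,235:350,::-1],(512,312),interpolation=cv2.INTER_CUBIC)
b=cv2.copyMakeBorder(b,0,0,0,0,0)
cv2.imwrite("pics/w2.png",a)
s=q[170:235,240:345,::-1];cv2.imwrite("pics/s2.png",cv2.resize(s,None,fx=7,fy=7,interpolation=cv2.INTER_CUBIC))
E
```

```text
from [506.  -71.1 257.4] shift [111.1  -0.8  67.5] turn [-0.   -0.03  0.12]
((503.4893493652344, -48.22001647949219), (49.586551666259766, 82.01898956298828), 0.026425110176205635) 3043
```

View pics/w2.png

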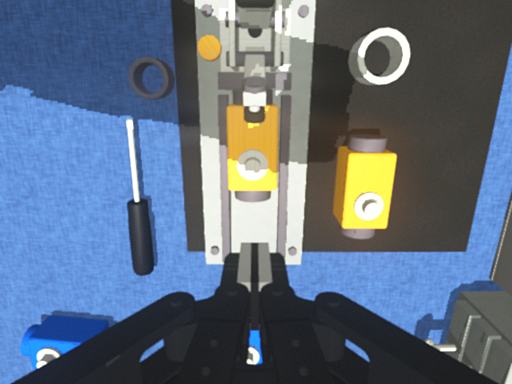

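View pics/s2.png

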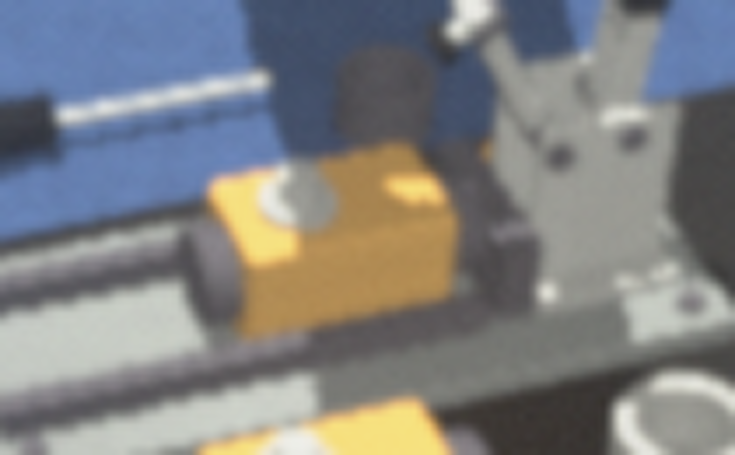

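The wrist view puts the housing at (252,148), centre y≈-48, with its front cap under the hold-down pad. The scene crop shows the front cap at (465,215) touching the stop block at (510,240). I'll check this with the stop's depth readings.

```bash
python3 - <<'E'
from h import *
f=np.load("w2.npz");C=cloud("wrist",f["d"]).reshape(-1,3)
for xr in((472,483),(525,536)):
    m=(C[:,0]>xr[0])&(C[:,0]<xr[1])&(abs(C[:,2]-48)<4)&(abs(C[:,1])<45);print("stop top y",np.percentile(C[m,1],[0,2,50,98,100]).round(1),m.sum(),np.median(C[m,2]))
m=(abs(C[:,2]-12)<4)&(abs(C[:,0]-504)<80)&(abs(C[:,1])<260);q=C[m];print("plate x",np.percentile(q[:,0],[.5,99.5]),"ymin",np.percentile(q[:,1],.5))
E
```

```text
stop top y [-7.5  7.5 15.6 22.9 22.9] 214 48.95397354095546
stop top y [-7.5  6.5 14.7 21.9 24.7] 210 49.06644499713257
plate x [445.63929785 565.18821767] ymin -199.79800290190624
```

The stop face is at y≈7.3. Home would put the housing at y≈-48.7 and it measures -48.2, so it is fully home. The lever pivot is therefore at y≈62.5. I'll approach the lever next.

Emit:
move_arm([
  [0, 0.05, -0.001, 0, 0, 0, 0],
  [0, 0.1, -0.001, 0, 0, 0, 0],
  [0, 0.106, -0.001, 0.03, 0, 0, 0],
  [0, 0.106, -0.001, 0.062, 0, 0, 0],
  [0, 0.114, -0.001, 0.062, 0, 0, 0],
  [0, 0.122, -0.001, 0.062, 0, 0, 0],
  [0, 0.126, -0.001, 0.062, 0, 0, 0],
])

```text
time_s: 6.5
eef_pos: [505.6, 54.1, 196.5]
ee_rot: [0.707, 0.707, 0.001, 0.001]
contact_force: [-0.7, 0.3, 0.5]
width: 0.003
finger_force: 0.0
```

Emit:
move_arm([
  [0, 0.008, 0, 0.001, 0, 0, 0],
  [0, 0.016, 0, 0.002, 0, 0, 0],
  [0, 0.024, 0, 0.004, 0, 0, 0],
  [0, 0.032, 0, 0.007, 0, 0, 0],
  [0, 0.04, 0, 0.011, 0, 0, 0],
  [0, 0.048, 0, 0.016, 0, 0, 0],
])

```text
time_s: 7.25
eef_pos: [505.9, 102.0, 180.9]
ee_rot: [0.707, 0.707, 0.001, 0.001]
contact_force: [0.4, -2.7, 7.1]
width: -0.0
finger_force: 3.0
```

Emit:
move_arm([
  [0, 0.007, 0, 0.005, 0, 0, 0],
  [0, 0.014, 0, 0.0115, 0, 0, 0],
  [0, 0.019, 0, 0.017, 0, 0, 0],
  [0, 0.024, 0, 0.024, 0, 0, 0],
  [0, 0.03, 0, 0.034, 0, 0, 0],
  [0, 0.035, 0, 0.046, 0, 0, 0],
  [0, 0.035, 0, 0.046, 0, 0, 0],
])

```text
time_s: 8.12
eef_pos: [504.5, 136.9, 132.0]
ee_rot: [0.707, 0.707, -0.001, -0.001]
contact_force: [1.0, -0.3, 0.3]
width: -0.002
finger_force: 0.0
```

Emit:
move_arm([
  [0, 0, 0, -0.03, 0, 0, 0],
  [0, -0.02, 0, -0.08, 0, 0, 0],
  [0, -0.06, 0, -0.13, 0, 0, 0],
  [0, -0.12, 0, -0.16, 0, 0, 0],
  [0, -0.18, 0, -0.16, 0, 0, 0],
  [0, -0.18, 0, -0.16, 0, 0, 0],
  [0, -0.18, 0, -0.16, 0, 0, 0],
])

```text
time_s: 9.0
eef_pos: [505.0, -43.4, 293.3]
ee_rot: [0.707, 0.707, 0.0, -0.0]
contact_force: [-0.5, 0.1, -0.5]
width: 0.002
finger_force: 0.0
```

```bash
python3 - <<'E'
from h import *
s=get_state();print(s["time_s"],np.round(s["eef_pos"],1),np.round(s["contact_force"],1))
p,d=snapshot("wrist");q,_=snapshot("scene")
C=cloud("wrist",d);hsv=cv2.cvtColor(p,cv2.COLOR_RGB2HSV);z=C[...,2]
y=(hsv[...,0]>12)&(hsv[...,0]<32)&(hsv[...,1]>120)&(abs(z-60)<5)&(abs(C[...,0]-508)<60)&(d>0)
print(cv2.minAreaRect(C[y][:,:2].astype(np.float32)))
k=cv2.resize(q[150:270,225:385,::-1],(512,384),interpolation=cv2.INTER_CUBIC)
cv2.imwrite("pics/end.png",cv2.resize(np.hstack([k,p[...,::-1]]),(800,300)))
E
```

```text
9.0 [505.  -43.4 293.3] [-0.5  0.1 -0.5]
((503.8656921386719, -45.71366500854492), (83.18428802490234, 50.06832504272461), 89.92710876464844)
```

View pics/end.png

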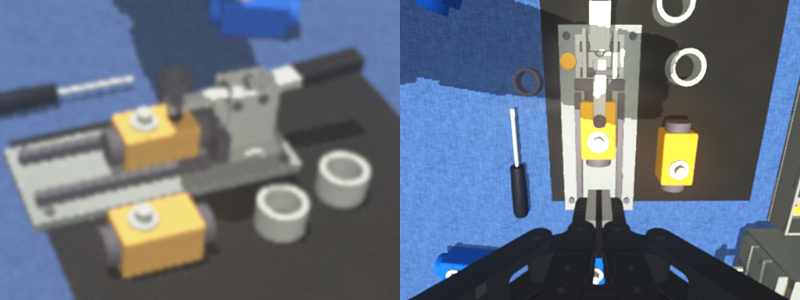

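The lever is down nearly level at (335,65), and the pad rests on the home housing at (180,110). Everything else is where it was, and the robot is clear.

```bash
python3 -c "
from workcell import *
print(hand_in())"
```

```text
the job is handed in; nothing more can be done
None
```

The housing was pushed fully home against the stop, then the lever was pushed over until it snapped down and stayed locked; the job was handed in at about 9 s with the robot clear and the other parts left where they were.

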